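# Start the stirrer and prime the doser

## Robot

A 6-joint arm with a two-finger parallel gripper is mounted at the origin on the work surface. World frame = base frame: x ahead of the robot, y to its left, z up, the work surface at z = 0. Lengths are in mm, angles in rad, forces in N, time in s.
With the tool pointing down it reaches from about 275 to 825 mm from the base axis. Payload 4.9 kg.
Tool frame: the origin (TCP) lies at the very end of the fingers, on their centre line; the grasp point (between the pads) lies 19 mm behind it; z points along the fingers, y is the line along which they close (so a half turn about z gives the same grasp; the last joint's range is limited). The gripper opens to 85 mm and grips with 20 to 120 N. Pads are 22 mm wide; open, the fingers measure 114 mm over their backs; the gripper's body (76 mm by 85 mm) begins 54 mm behind the grasp point. The pads swing forward as they close: fully open they stand 13 mm farther back than shut.
Start: joints at [-1.437, 0.326, -0.193, 1.052, 0, 1.437], TCP at [145.547, -530.41, 231.281] pointing down, gripper open.
Joint ranges: [-2.65, 2.65], [-0.97, 1.79], [-1.3, 1.35], [-1.93, 2.1], [-1.47, 1.37], [-3.14, 3.14]. Speed limits (rad/s): [2.57, 2.57, 3.14, 3.14, 3.14, 3.14].

## Interface

Orientations are given as [roll, pitch, yaw] about the fixed x, y, z axes, in that order (R = Rz(yaw) Ry(pitch) Rx(roll)).
In Python, from bench import bot, solve_ik, imaging gives the robot as it stands. Calls block until the motion is done:
- bot.move_ptp(position, orientation): joint-space move of the TCP to a pose.
- bot.movel(position, rot=None, max_speed=150, threshold=None): straight line of the TCP; rot=None keeps the orientation; max_speed is the mean speed in mm/s. With threshold (N) it stops when the force on the tool has changed by that much, and returns True; else False.
- bot.move_j(angles): joint-space move.
- bot.grip(opening, effort=None): opening from 0.0 (shut) to 1.0 (fully open); effort is the grip in N (None keeps the last); returns when the fingers have stopped.
- bot.dwell(seconds).
- solve_ik(position, orientation): joint angles nearest the present ones, or None.
- bot.get_state(): the state.
- imaging.capture(name): name is "side" or "top" or "wrist"; returns the picture (420x560x3 uint8, blue, green, red); there is no depth.
- imaging.camera_model(name): a dict with "K" (3x3 intrinsics, pixels), "position" and "rotation" of the camera in the world. Camera axes: x right, y up, looking along -z (the intrinsics and any distortion apply to the point x, -y, -z); pixel columns grow to the right and rows downward; lengths in mm; the calibration is good to about 2 mm. A picture is of the moment at which its call begins: read the wrist's pose just before it. camera_model takes no time and is no camera call; for the wrist camera it gives the pose at the moment of the call.
A pose or a line that the arm cannot do raises bot.IKError and nothing moves.
- bot.sign_off(): hands the job in; it is judged then, once.
The state is a dict: "t": time; "qpos": joint angles; "joint_velocities": joint speeds; "effort": joint torques, N m; "tcp_pos": TCP position; "orientation": TCP orientation; "contact_force": force on the tool from outside, world axes, zero at the start; "wrist_torque": the same for the moment, N m; "opening": opening from 0.0 (shut) to 1.0 (fully open); "gripper_force": force on a finger pad.
Only numpy, scipy, OpenCV 4.12 (cv2) and the standard library are available. Lean on these libraries where they do the work, as an engineer would, in place of code of your own. Each camera call takes 0.05 s, during which the arm holds its last target. There are 200 camera calls.

## Task

Get the titration bench running by pressing with the fingertips: first switch on the mains box by pushing the raised far end of its big rocker fully down, then push the stirrer's square key fully in, then press the long bar key of the doser console fully down and keep it down - the program finishes while still holding it there. Keep to that order, leave the console's small round key alone, do not lift the console or shove it about, and leave the glassware standing where it is.

Things in the scene. Friction and masses are not known exactly. Their poses are not given: they have to be found in the camera images.
- mains_box: grey metal mains box, 110 mm (its x) by 90 mm by 44 mm high, fixed to the bench, with a black 70 x 30 mm rocker along its x axis on top; origin at the centre of its underside, x axis horizontal, pointing away from the robot (turned by up to 0.5 rad), z up
- rocker (a joint): the rocker's angle in rad: 0 = off (far, +x end raised), 0.4 = on (far end fully down). It pivots about a line along the box's y axis 56 mm above the bench, is 8 mm thick, and stays where it is left; about 3.5 N pressed down on its far half (24 mm from the pivot) moves it
- rocker_far (a point): point on the upper face of the rocker's far half, 24 mm from the pivot towards the far (+x) end, on its middle line; about 65 mm above the bench when off, 55 mm when on. Moves with the rocker: from off to on it goes down 9.5 mm
- stirrer: white magnetic stirrer, 210 mm deep (its x) by 130 mm wide by 60 mm high, stands fixed; a white plate (125 x 120 mm, top 72 mm above the bench) on its far part carries a glass dish; on its near deck are a black dial (30 mm across, 16 mm high, does not turn, right) and a black square key (left). Origin at the centre of its underside, x axis away from the robot (turned by up to 0.25 rad), z up
- stir_key (a joint): travel of the stirrer's square key in m: 0 = out, 0.006 = fully in; it takes about 4 N straight down and stays in where it is left
- stir_top (a point): centre of the upper face of the square key (24 x 24 mm), 69 mm above the bench when out, 63 mm when in, 9 mm proud of the deck when out; 72 mm before and 24 mm left of the stirrer's middle; 62 mm from the dial's axis. Moves with the key
- console: white doser console, 140 mm (its x) by 100 mm by 36 mm high, 0.55 to 1.1 kg, loose on the bench; on its top a long black bar key on the near part, a flat pale grey-green display (not a key), and a small round key on the far part. Origin at the centre of its underside, x axis away from the robot (turned by up to 0.3 rad), z up
- dose_key (a joint): travel of the console's bar key in m: 0 = up, 0.006 = fully down; sprung, starts to move at about 1.5 N, fully down at about 5 N, comes up again when let go
- dose_top (a point): centre of the upper face of the bar key (22 mm along x, 60 mm along the console's y), 45 mm above the bench when up, 39 mm when down; 35 mm before the console's middle. Moves with the key
- round_key (a joint): travel of the console's round key in m: 0 = up, 0.005 = down; sprung, not to be pressed
- round_top (a point): centre of the upper face of the round key (22 mm across), 44 mm above the bench, 48 mm beyond the console's middle, 83 mm from the bar key's centre
- dish: low round glass dish, 96 mm across and 36 mm high, loose on the stirrer's plate; origin at the centre of its underside
- beaker: small glass beaker, 54 mm across, 75 mm high, loose, standing between the apparatus on the right (-y) side; origin at the centre of its underside
- small_jar: small amber jar, 48 mm across, 65 mm high, loose, standing between the apparatus on the left (+y) side; origin at the centre of its underside
- amber_bottle: amber reagent bottle, 72 mm across, 160 mm high, loose, behind the apparatus; origin under its centre
- media_bottle: clear lab bottle with screw cap, 80 mm across, 170 mm high, loose, behind the apparatus; origin under its centre
- flask: conical glass flask, 84 mm across at the foot, 130 mm high, loose, behind the apparatus; origin under its centre
- bowl: small white porcelain crucible bowl, 60 mm across, 40 mm high, loose, standing between the apparatus on the left (+y) side, beyond the small jar; origin under its centre
Mind the look-alikes: they are no part of the job. What is shaped like the dish but pink or purple is not meant.

How it is judged (in metres and radians):
On the way, in this order (a step that is already met when the one before it is completed fails the run):
1. the rocker is switched on (value of joint rocker above 0.34 rad), for 0.1 s.
2. the stirrer's square key is pushed in (value of joint stir_key above 0.0048 m), for 0.1 s.
At the end, for the whole second after the job is handed in: Rocker on (over 0.34 rad), square key in (over 4.8 mm), fingers holding the bar key down (over 4.5 mm, 1.5 N); console flat and still within 30 mm of its start, round key up; glassware upright within 25 mm of its start (value of joint rocker above 0.34 rad and value of joint stir_key above 0.0048 m and value of joint dose_key above 0.0045 m and contact force between the fingers and dose_key_c0 above 1.5 N and value of joint round_key below 0.002 m and height (world z) of console below 0.006 m and angle between console's own z axis and vertical below 0.08 rad and distance of console from where it was at the start of the episode below 0.03 m and linear speed of console below 0.02 m/s and not (distance of dish from where it was at the start of the episode above 0.025 m) and not (distance of beaker from where it was at the start of the episode above 0.025 m) and not (distance of small_jar from where it was at the start of the episode above 0.025 m) and not (distance of amber_bottle from where it was at the start of the episode above 0.025 m) and not (distance of media_bottle from where it was at the start of the episode above 0.025 m) and not (distance of flask from where it was at the start of the episode above 0.025 m) and not (distance of bowl from where it was at the start of the episode above 0.025 m) and not (angle between dish's own z axis and vertical above 0.25 rad) and not (angle between beaker's own z axis and vertical above 0.25 rad) and not (angle between small_jar's own z axis and vertical above 0.25 rad) and not (angle between amber_bottle's own z axis and vertical above 0.25 rad) and not (angle between media_bottle's own z axis and vertical above 0.25 rad) and not (angle between flask's own z axis and vertical above 0.25 rad) and not (angle between bowl's own z axis and vertical above 0.25 rad)); the arm keeps its last pose, push and grip.
It fails at once if the square key is pushed before the mains is on (value of joint stir_key above 0.002 m and value of joint rocker below 0.3 rad).
It fails at once if the bar key is pressed before the mains is on and the square key is in (value of joint dose_key above 0.002 m and (value of joint rocker below 0.3 rad or value of joint stir_key below 0.0045 m)).
It fails at once if the round key is pressed (value of joint round_key above 0.0025 m).
It fails at once if the console is lifted, tipped or shoved more than 30 mm (height (world z) of console above 0.01 m or angle between console's own z axis and vertical above 0.12 rad or distance of console from where it was at the start of the episode above 0.03 m).
It fails at once if glassware is moved more than 25 mm or tipped (distance of any of dish, beaker, small_jar, amber_bottle, media_bottle, flask, bowl from where it was at the start of the episode above 0.025 m or angle between any of dish, beaker, small_jar, amber_bottle, media_bottle, flask, bowl's own z axis and vertical above 0.25 rad).
It also fails if it takes over 53 s, if anything falls off the work surface, if the arm or the gripper's body presses on something with over 40 N, if the wrist force passes 120 N, or if a joint passes its speed limit or range.

## Working session

There is one attempt and no reset: what is moved stays moved. The work goes in short steps, each a Python script; the robot and the scene stay as the last script left them, time stands still between calls to the robot, and variables do not carry over. Pictures are saved under pics/ and viewed, at most 10 in all, crops included, and the job is handed in when it is done.

```bash
mkdir -p pics; ls; python3 - <<'E'
from bench import bot, solve_ik, imaging
import cv2
for n in("top","side"):
    cv2.imwrite(f"pics/{n}0.png",imaging.capture(n)); c=imaging.camera_model(n); print(n,c)
print(bot.get_state())
E
```

```text
pics
top {'K': array([[437.91982733,   0.        , 284.62068755],
       [  0.        , 437.91982733, 209.8898098 ],
       [  0.        ,   0.        ,   1.        ]]), 'position': array([ 389.94300706,   43.69886296, 1054.02018845]), 'rotation': array([ 0.2051558 , -0.00538358, -1.40128762])}
side {'K': array([[428.98952371,   0.        , 270.80238298],
       [  0.        , 428.98952371, 213.78360904],
       [  0.        ,   0.        ,   1.        ]]), 'position': array([ 492.28355384, 1035.83925362,  763.89322752]), 'rotation': array([ 0.9639123 ,  0.01488851, -3.04435351])}
{'t': 0.1, 'qpos': array([-1.43719139e+00,  3.26853690e-01, -1.93477456e-01,  1.05197915e+00,
       -2.39897706e-06,  1.43661929e+00]), 'joint_velocities': array([-0.00052955, -0.00095877,  0.00431966, -0.00048626, -0.00207488,
       -0.00061854]), 'effort': array([-8.12639701e-05, -4.44241083e+01,  2.63037425e+01,  7.92569452e-03,
       -2.06159716e-04,  2.39483377e-06]), 'tcp_pos': array([ 145.48050961, -529.88436139,  230.59131653]), 'orientation': array([-3.14009197e+00, -2.00153611e-04,  2.67781823e-01]), 'contact_force': array([ 0.19331763,  0.26515092, -0.0542164 ]), 'wrist_torque': array([-0.00805783, -0.03011844,  0.02384473]), 'gripper_force': 0.0, 'opening': 0.9983910350132935}
```

View pics/top0.png

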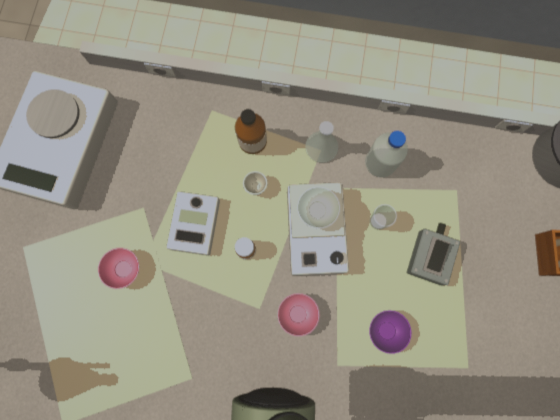

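View pics/side0.png

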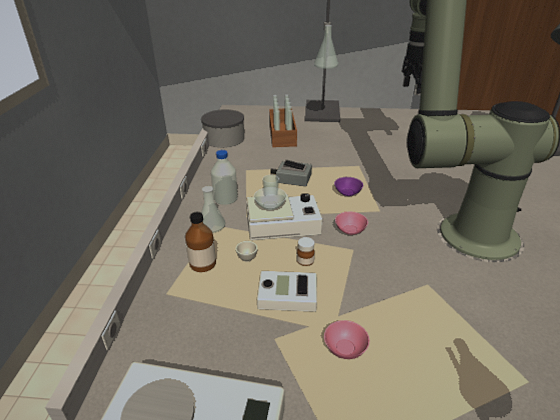

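The top view shows the console at (194,222), with bar key (189,237) and round key (196,202). The stirrer is at (318,230), with square key (310,259) and dial (337,258). The mains box is at (435,256). Pink and purple bowls at (119,268), (299,315) and (391,332), and the scale at (55,140), are look-alikes. Next I'll enlarge the three devices.

```bash
cat > h.py <<'E'
import numpy as np, cv2
from scipy.spatial.transform import Rotation as R
def ray(c,u,v):
    d=np.linalg.inv(c["K"])@[u,v,1]; return R.from_euler('xyz',c["rotation"]).as_matrix()@[d[0],-d[1],-d[2]]
def onplane(c,u,v,z):
    d=ray(c,u,v); return c["position"]+d*(z-c["position"][2])/d[2]
def proj(c,p):
    q=R.from_euler('xyz',c["rotation"]).as_matrix().T@(np.asarray(p)-c["position"]); w=c["K"]@[q[0],-q[1],-q[2]]; return w[:2]/w[2]
def blobs(im,box,thr,amin=15):
    x0,y0,x1,y1=box; g=im[y0:y1,x0:x1].max(2); m=(g<thr).astype(np.uint8)
    n,l,s,c=cv2.connectedComponentsWithStats(m); out=[]
    for i in range(1,n):
        if s[i,4]>=amin:
            cs,_=cv2.findContours((l==i).astype(np.uint8),0,1); out.append((s[i,4],c[i]+[x0,y0],cv2.minAreaRect(cs[0])))
    return out
E
python3 - <<'E'
from h import *
from bench import imaging
im=cv2.imread('pics/top0.png'); c=imaging.camera_model("top")
boxes=dict(con=(160,185,225,260),stir=(283,180,353,280),mains=(400,218,470,293))
cv2.imwrite('pics/crop.png',np.hstack([cv2.resize(im[b[1]:b[3],b[0]:b[2]],(260,390 if k!='mains' else 390),interpolation=cv2.INTER_CUBIC) for k,b in boxes.items()]))
print(onplane(c,273,412,0))
for k,b in boxes.items():
    for a,ce,r in blobs(im,b,60): print(k,a,ce.round(1),np.round(r[1],1),round(r[2]),onplane(c,*ce,45).round(0))
E
```

```text
[146.30053912  22.68396951   0.        ]
con 37 [195.9 202. ] [6.4 5.7] 45 [581. 283.  45.]
con 178 [188.9 236.1] [24.5  7.3] 9 [499. 282.  45.]
mains 44 [440.9 228.2] [5.1 8.2] 14 [ 617. -294.   45.]
mains 268 [438.3 254.3] [11.6 27.5] 19 [ 555. -294.   45.]
```

View pics/crop.png

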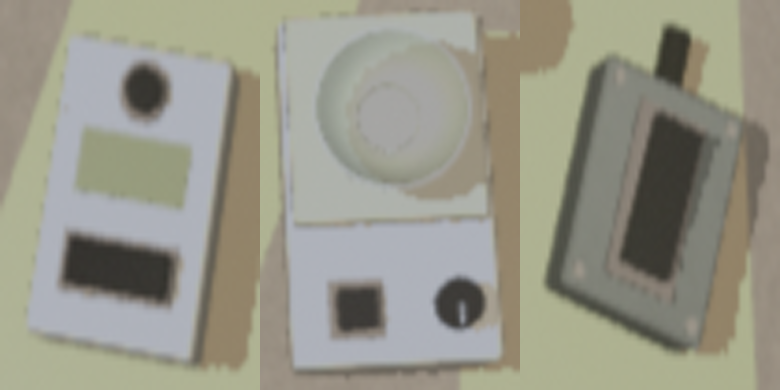

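The crop confirms three parts: the console's bar key on the near part (bottom left), the stirrer's square key left of the dial, and the mains rocker, whose cable stub is at its far end. Next I'll refine the points and cross-check them in the side view.

```bash
python3 - <<'E'
from h import *
from bench import imaging
ct=imaging.camera_model("top"); cs=imaging.camera_model("side")
im=cv2.imread('pics/top0.png'); si=cv2.imread('pics/side0.png')
B=dict(con=((160,185,225,260),45,(255,270,320,312)),stir=((300,248,347,270),69,(285,192,322,222)),mains=((400,235,470,293),61,(270,158,315,185)))
for k,(b,z,sb) in B.items():
    for a,ce,r in blobs(im,b,75):
        P=cv2.boxPoints(r); W=np.array([onplane(ct,*p,z)[:2] for p in P])
        e=np.diff(W[[0,1,2]],axis=0); L=np.linalg.norm(e,axis=1); j=L.argmax()
        p=onplane(ct,*ce,z); print(k,a,p.round(1),'sides',L.round(0),'long yaw',np.arctan2(e[j,1],e[j,0]).round(3),'side px',proj(cs,p).round(1))
    for a,ce,r in blobs(si,sb,70): print('   side',a,ce.round(1),onplane(cs,*ce,z).round(1))
E
```

```text
con 53 [581.5 283.9  45. ] sides [18. 23.] long yaw -2.185 side px [268.7 279.8]
con 214 [498.6 282.   45. ] sides [23. 65.] long yaw -1.553 side px [303.3 281.2]
   side 170 [301.8 284.6] [501.6 293.5  45. ]
   side 51 [267.3 283. ] [583.8 295.1  45. ]
stir 90 [506.3 -59.7  69. ] sides [28. 31.] long yaw -2.466 side px [304.9 196.2]
stir 91 [4.917e+02 2.000e-01 6.900e+01] sides [25. 26.] long yaw -2.847 side px [309.3 207.5]
   side 61 [304.9 197.6] [506.2 -51.6  69. ]
   side 47 [308.7 209.7] [493.2  12.1  69. ]
mains 383 [ 549.4 -287.4   61. ] sides [81. 35.] long yaw -0.007 side px [294.5 162.5]
   side 116 [293.5 164.6] [ 551.8 -271.6   61. ]
   side 27 [273.2 171. ] [ 617.4 -222.2   61. ]
   side 30 [308.5 175.8] [ 498.8 -198.2   61. ]
```

The side and top views disagree by about 10 mm in y, so I'll use the wrist camera over each device to settle it.

```bash
python3 - <<'E'
from h import *
from bench import bot,imaging
import pickle
bot.grip(0.0); out={}
for k,p in dict(mains=(540,-287,260),stir=(495,-20,260),con=(520,282,260)).items():
    bot.move_ptp(list(p),[np.pi,0,0]); bot.dwell(.3)
    c=imaging.camera_model("wrist"); im=imaging.capture("wrist"); out[k]=(c,im); cv2.imwrite(f'pics/w_{k}.png',im)
    s=bot.get_state(); print(k,s['t'],s['tcp_pos'].round(1),s['orientation'].round(3),c['position'].round(1),c['rotation'].round(3))
pickle.dump(out,open('w.pkl','wb'))
cv2.imwrite('pics/w.png',cv2.resize(np.vstack([np.hstack([out['mains'][1],out['stir'][1]]),np.hstack([out['con'][1],out['con'][1]*0])]),(800,600)))
E
```

```text
mains 2.9167 [ 539.7 -287.5  260. ] [-3.142e+00  0.000e+00 -1.000e-03] [ 617.8 -287.4  402.5] [-0.31  -0.    -1.572]
stir 4.3167 [495.2 -20.7 259.8] [ 3.142e+00  0.000e+00 -1.000e-03] [573.5 -20.7 402.3] [-0.31  -0.    -1.572]
con 9.3667 [520. 282. 260.] [-3.142  0.    -0.   ] [598.2 282.2 402.5] [-0.31  -0.    -1.571]
```

View pics/w.png

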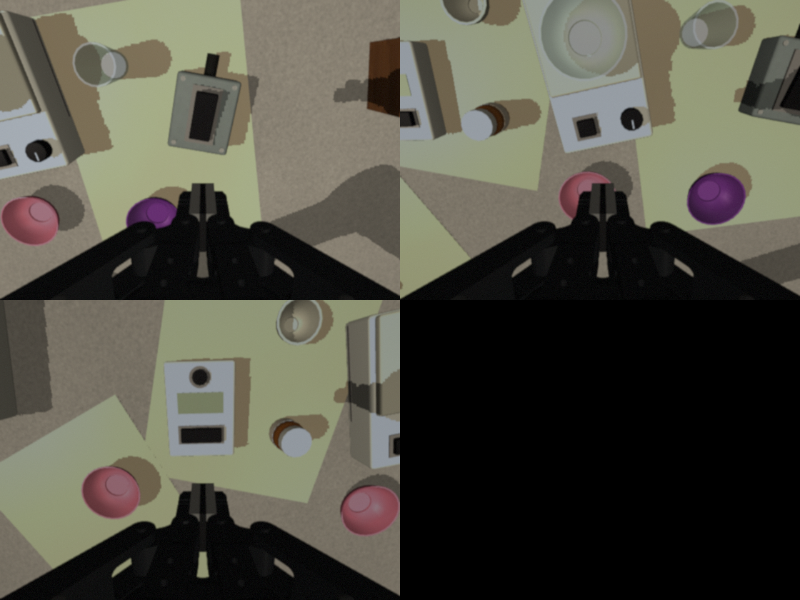

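The wrist views show each target clear of the gripper, in full-image pixels: rocker about (284,160), square key about (262,178), bar key about (283,189) and round key about (280,108).

```bash
python3 - <<'E'
from h import *
from bench import imaging
import pickle
o=pickle.load(open('w.pkl','rb')); ct=imaging.camera_model("top"); cs=imaging.camera_model("side")
for k,b,z in (('mains',(255,118,312,205),61),('stir',(240,155,345,195),69),('con',(243,90,318,208),45)):
    c,im=o[k]
    for thr in (50,65):
      for a,ce,r in blobs(im,b,thr,80):
        W=np.array([onplane(c,*p,z)[:2] for p in cv2.boxPoints(r)]); e=np.diff(W[:3],axis=0); L=np.linalg.norm(e,axis=1); j=L.argmax()
        p=onplane(c,*ce,z); print(k,thr,a,ce.round(1),p.round(1),'rect c',W.mean(0).round(1),L.round(1),'yaw',np.arctan2(e[j,1],e[j,0]).round(3),'top px',proj(ct,p).round(1),'side',proj(cs,p).round(1))
E
```

```text
mains 50 1980 [284.8 161.5] [ 553.8 -288.7   61. ] rect c [658.  -63.6] [57.9 25.4] yaw -0.393 top px [438.6 253.7] side [293.2 162.2]
mains 65 2069 [284.9 161.6] [ 553.7 -288.8   61. ] rect c [658.  -63.8] [58.8 26.2] yaw -0.393 top px [438.6 253.7] side [293.3 162.2]
stir 50 604 [323.8 166.4] [506.2 -59.2  69. ] rect c [637.2 146.9] [25.  19.8] yaw -1.572 top px [336.1 256.9] side [305.  196.3]
stir 50 574 [261.2 178.4] [494.5   0.7  69. ] rect c [629.3 201.5] [21.5 17.7] yaw -1.384 top px [309.  257.5] side [308.3 207.5]
stir 65 632 [323.9 166.6] [506.  -59.3  69. ] rect c [637.2 146.9] [25.  19.8] yaw -1.572 top px [336.1 257. ] side [305.  196.3]
stir 65 626 [261.5 178.5] [4.944e+02 4.000e-01 6.900e+01] rect c [629.3 201.1] [22.7 18.5] yaw -1.363 top px [309.1 257.5] side [308.3 207.5]
con 50 358 [279.5 107.6] [584.1 285.9  45. ] rect c [662.6 505.7] [19.7 16. ] yaw -1.298 top px [195.1 200.5] side [267.5 280.4]
con 50 1128 [281.7 188.9] [502.3 284.   45. ] rect c [592.1 518.4] [53.7 18.8] yaw -1.571 top px [188.5 234.5] side [301.6 281.7]
con 65 404 [279.9 107.5] [584.2 285.6  45. ] rect c [662.8 505.3] [20.8 16.9] yaw -0.929 top px [195.2 200.5] side [267.5 280.3]
con 65 1200 [282.1 188.9] [502.3 283.6  45. ] rect c [592.3 518.3] [56.1 19.8] yaw -1.548 top px [188.7 234.5] side [301.7 281.6]
```

```bash
sed -i 's/out.append((s\[i,4\],c\[i\]+\[x0,y0\],cv2.minAreaRect(cs\[0\])))/out.append((s[i,4],c[i]+[x0,y0],cv2.minAreaRect(cs[0]+np.array([x0,y0]))))/' h.py; python3 - <<'E'
from h import *
import pickle
o=pickle.load(open('w.pkl','rb'))
for k,b,z in (('mains',(255,118,312,205),61),('stir',(240,155,285,195),69),('con',(243,160,318,208),45)):
    c,im=o[k]
    for a,ce,r in blobs(im,b,65,80):
        W=np.array([onplane(c,*p,z)[:2] for p in cv2.boxPoints(r)]); e=np.diff(W[:3],axis=0); L=np.linalg.norm(e,axis=1); j=L.argmax()
        print(k,W.mean(0).round(1),L.round(1),'yaw',np.arctan2(e[j,1],e[j,0]).round(3), 'corners',W.round(0).tolist())
E
```

```text
mains [ 552.3 -289.1] [67.1 29.9] yaw -0.176 corners [[522.0, -268.0], [588.0, -280.0], [583.0, -309.0], [516.0, -299.0]]
stir [4.943e+02 2.000e-01] [24.9 24.5] yaw -1.325 corners [[503.0, 15.0], [509.0, -9.0], [486.0, -15.0], [479.0, 10.0]]
con [502.3 283.6] [60.2 22.9] yaw -1.546 corners [[513.0, 314.0], [515.0, 254.0], [492.0, 253.0], [490.0, 314.0]]
```

```bash
cat >> h.py <<'E'
def press(bot,p,yaw,zhi,zlo,thr,speed=30):
    o=[np.pi,0,yaw]
    bot.move_ptp([p[0],p[1],zhi+60],o); bot.movel([p[0],p[1],zhi],max_speed=100); bot.dwell(.2)
    hit=bot.movel([p[0],p[1],zlo],max_speed=speed,threshold=thr); bot.dwell(.3); s=bot.get_state()
    print('hit',hit,'t',s['t'],s['tcp_pos'].round(1),s['contact_force'].round(1))
E
python3 - <<'E'
from h import *
from bench import bot,imaging
press(bot,(578.2,-292.7),-0.165,85,54,15)
bot.movel([578.2,-292.7,140]); bot.move_ptp([545,-290,240],[np.pi,0,0])
im=imaging.capture("wrist"); cv2.imwrite('pics/wm2.png',np.vstack([cv2.resize(cv2.imread('pics/w_mains.png')[60:230,200:380],(540,300)),cv2.resize(im[60:230,200:380],(540,300))]))
E
```

```text
hit False t 16.325 [ 579.5 -293.    55.5] [2.3 1.4 9.4]
```

View pics/wm2.png

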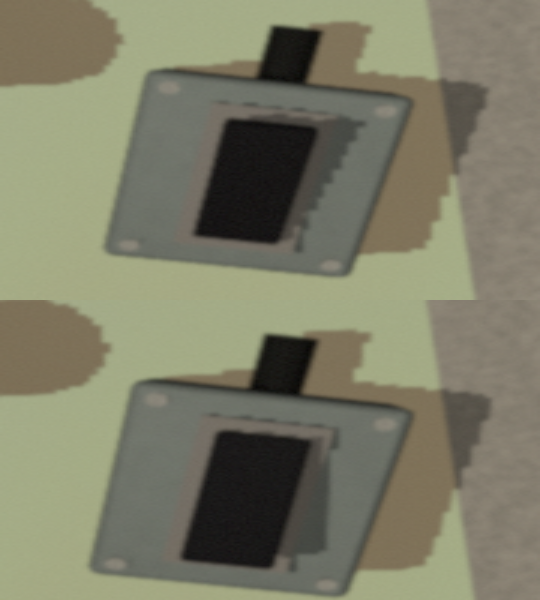

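The shadow has swapped from the far end to the near end. The tip stalled at 55.5 mm with 9.4 N, so the rocker is on. Next is the square key.

```bash
python3 - <<'E'
from h import *
from bench import bot,imaging
p=(493.5,0.3)
press(bot,p,0.2,85,60,18)
bot.movel([*p,150]); bot.move_ptp([495,-20,250],[np.pi,0,0])
cv2.imwrite('pics/ws2.png',np.hstack([cv2.resize(i[120:220,200:370],(400,300)) for i in (cv2.imread('pics/w_stir.png'),imaging.capture("wrist"))]))
E
```

```text
hit True t 20.7583 [4.935e+02 3.000e-01 6.280e+01] [-2.  -0.1  8.8]
```

View pics/ws2.png

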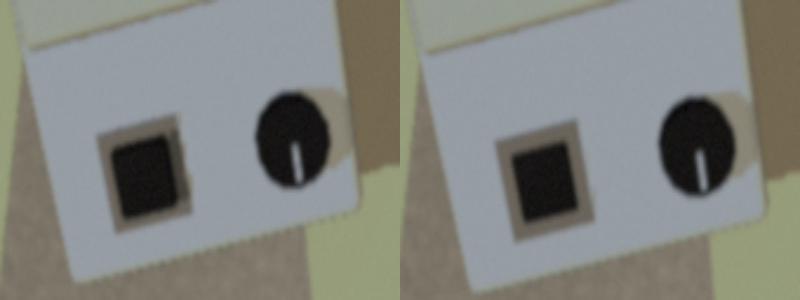

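The key is in: the tip reached 62.8 mm and the key's shadow is gone. Now press and hold the bar key.

```bash
python3 - <<'E'
from h import *
from bench import bot,imaging
p=(501.5,283.2)
press(bot,p,0.02,62,37.5,18,25)
bot.dwell(.5); s=bot.get_state(); print(s['t'],s['tcp_pos'].round(1),s['contact_force'].round(1))
cv2.imwrite('pics/f.png',np.hstack([cv2.resize(imaging.capture("wrist"),(400,300)),cv2.resize(imaging.capture("top")[150:290,140:360],(400,300))]))
E
```

```text
hit True t 28.9083 [501.4 283.1  39. ] [-1.4 -1.2  6. ]
29.4083 [501.4 283.2  39.1] [-1.6 -0.2  6.5]
```

View pics/f.png

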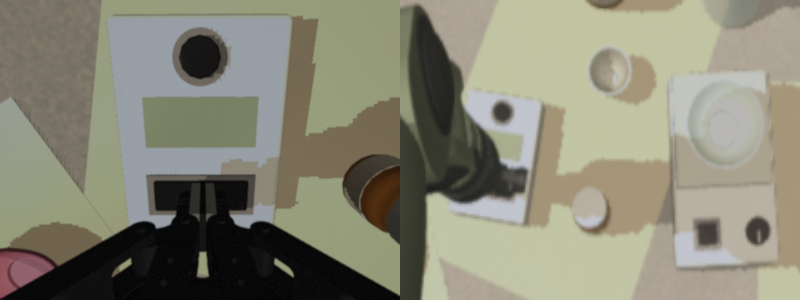

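The fingertips sit on the bar key with nothing else touched. The tip is at 39 mm, which is fully down. I'll add a little push for margin and hand in.

```bash
python3 - <<'E'
from bench import bot
bot.movel([501.5,283.2,37.7],max_speed=10,threshold=12); bot.dwell(.5)
s=bot.get_state(); print(s['t'],s['tcp_pos'].round(1),s['contact_force'].round(1))
print(bot.sign_off())
E
```

```text
30.2583 [501.4 283.2  38.9] [-3.7 -0.8 12.8]
the job is handed in; nothing more can be done
None
```

I handed the job in at about 30 s of the 53 s limit: the rocker is on, the square key is in, and the fingertips are holding the bar key fully down (tip at 38.9 mm, about 13 N); the hand-in call returned no verdict.

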